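# Bring the trolley wheel's valve to the top on the wheel stand

## Robot

A 6-joint arm with a two-finger parallel gripper is mounted at the origin on the work surface. World frame = base frame: x ahead of the robot, y to its left, z up, the work surface at z = 0. Lengths are in m, angles in degrees, forces in N, time in s.
With the tool pointing down it reaches from about 0.375 to 0.9 m from the base axis. Payload 3.1 kg.
Tool frame: the origin (TCP) lies at the very end of the fingers, on their centre line; the grasp point (between the pads) lies 19 mm behind it; z points along the fingers, y is the line along which they close (so a half turn about z gives the same grasp; the last joint's range is limited). The gripper opens to 87 mm and grips with 3 to 60 N. Pads are 19 mm wide; open, the fingers measure 117 mm over their backs; the gripper's body (75 mm by 190 mm) begins 51 mm behind the grasp point.
Start: joints at [-80.415, 30.224, 82.088, -0, 67.689, -10.227], TCP at [0.212, -0.588, 0.223] pointing down, gripper open.
Joint ranges: [-176.69, 176.69], [-43.24, 126.21], [12.49, 139.97], [-82, 262], [0, 151.66], [-163.58, 163.58]. Speed limits (degrees/s): [159.86, 159.86, 180, 180, 180, 180].

## Interface

Orientations are given as a 3x3 rotation matrix whose columns are the frame's x, y, z axes.
In Python, from rig import bot gives the robot as it stands.
- The arm moves only by the tool move_arm, never from a script. Its argument "increments" is a list of rows, each an object with "xyz": the shift along the tool's x, y, z in mm, a list of three; "roll": the turn about the tool's z in rad; "grip": the opening in per cent of the stroke, from 0 (shut) to 100 (fully open). A call has 1 to 5 rows; each row shifts and turns the commanded pose from where the row before left it, along the tool's axes as they then stand; what a row does not reach is not made up. A row lasts 1/12 s, in which the tool goes at most 41.7 mm and 7.16 degrees, less where a joint would pass 70% of its speed; a pose out of reach is approached as far as the arm can. A call is refused whole if a number of a shift passes 41.7 or a number of a turn 0.125, either way. A call with a gripper value outside its range is refused whole. The fingers move at their own pace and stop on an object; the grip force is fixed at half the most. Time passes only in rows, so rows that do not move let the fingers close. It gives the time, the measured TCP pose, the force, the opening and the grip force at its end, in the units of the state.
- bot.read_state(): the state, without advancing time (a new reading comes with each control period).
- bot.capture(name): name is "scene" or "top" or "wrist"; returns (picture, depth): 400x640x3 uint8, red, green, blue; 400x640 float32, m along the optical axis (not along the pixel's ray), 0 where there is no reading.
- bot.camera_model(name): a dict with "intrinsics" (3x3 intrinsics, pixels), "rvec" (rotation vector, rad) and "tvec" (3), from world to camera coordinates, as OpenCV has them; the wrist camera has in their place "tool_from_camera" (4x4, takes a point from camera to tool coordinates, whose origin is the TCP and whose axes are the flange's). Camera axes: x right, y down, z forward; pixel columns grow to the right and rows downward; lengths in m; the calibration is good to about 2 mm. A picture is of the moment at which its call begins: read the wrist's pose just before it. camera_model takes no time and is no camera call.
- bot.hand_in(): hands the job in; it is judged then, once.
Trained networks look in the newest picture that a camera, given by its name, has taken for a name from the list of things; names that differ only in an ending like _2 or _b are one class to them, and where a whole thing is asked for, a point or a joint stands for the part that bears it (a point fixed in the world has none). Each returns a list of dicts, best first, with "conf" (0 to 1); they miss things now and then, are a little off and sometimes report something else, mostly with a low value. They report only what shows in the picture. A call takes as long as a camera call.
- bot.spot_in(label, camera): "at" ([x, y, z] in m, in the coordinates of the camera as it stood for that picture, good to about 4 mm: the middle of the surface that is visible of it).
- bot.trace(label, camera): "mask" (400x640 bool, what is visible of it).
The state is a dict: "time_s": time; "joint_positions": joint angles; "qvel": joint speeds; "tau": joint torques, N m; "position": TCP position; "tcp_rot": TCP orientation; "force": force on the tool from outside, world axes, zero at the start; "moment": the same for the moment, N m; "opening": opening from 0.0 (shut) to 1.0 (fully open); "grasp_force": force on a finger pad.
Only numpy, scipy, OpenCV 4.12 (cv2) and the standard library are available. Lean on these libraries where they do the work, as an engineer would, in place of code of your own. Each camera call takes 0.05 s, during which the arm holds its last target. There are 200 camera calls.

## Task

Get the trolley wheel on the leaning stand ready for the pump: with the fingertips push it round gently by its spokes, one after another, until the valve stem is straight up at the top of the wheel, in line with the pointer on the stand, then take the hand away. Do not grip anything, do not touch the tyre or the valve stem, and leave the other things on the bench where they are.

Things in the scene. Friction and masses are not known exactly. Their poses are not given: they have to be found in the camera images.
- stand: Green steel stand fixed to the bench, carrying the wheel; base plate 320 x 420 x 12 mm. Origin on the bench under the wheel's hub; z up, x from the wheel's low side (nearest the robot at yaw 0) to its high side, y left as seen from the low side. The wheel's plane rises at 30 degrees from horizontal along +x; its axis leans 30 degrees from vertical towards -x.
- hub (a point): Centre of the wheel, on its axis and in the middle plane of the spokes, fixed to the stand, 130 mm above the bench.
- bar (a point): Middle of the flat steel bridge bar that crosses the wheel's face over the hub, parallel to the stand's y, 20 mm wide, 402 mm long, 21 to 27 mm out from the middle plane of the spokes (point at 24 mm), held at both ends by upright cheeks. A finger put between the spokes cannot pass it: work in the half of the wheel below it or the half above it.
- pointer (a point): Tip of the small pointed steel plate, on a 222 mm tall post behind the wheel's high side, that marks the top of the wheel; fixed to the stand, 160 mm from the hub centre straight up the slope
- wheel (a joint): Wheel angle in rad: 0 (or whole turns) with the valve stem at the top, growing anticlockwise as seen facing the wheel from its low side (top goes towards the stand's +y). Turns either way up to two turns from 0; stiff enough (about 0.14 N m, that is 2 N at 70 mm radius) to stay where it is left without coasting.
- spokes: Aluminium spokes and rim, turning with the wheel. Five straight round spokes 10 mm thick, 72 degrees apart, from the dark hub (22 mm radius, standing 18 mm out of the spokes' middle plane) to the rim (16 mm thick, inner edge at 104 mm radius). The valve is midway between two spokes, 36 degrees from each. Origin at the hub centre, x towards the valve, z along the axis out of the face.
- tyre: Black rubber tyre on the rim, 36 mm thick, 304 mm outside diameter, 232 mm inside. Origin at the hub centre. Not to be touched.
- valve: Valve stem: brass, 8 mm thick, with an 11 mm black cap, pointing from the rim inwards to the hub, from 106 mm to 74 mm radius. Origin on the stem 90 mm from the hub centre. Not to be touched.
- twelve (a point): Point fixed to the stand, 90 mm from the hub straight up the leaning wheel: where the origin of the valve stem must come to.
- hammer: Hammer lying on the bench beside the stand, 280 mm long, loose. Leave alone.
- wrench: Steel wrench lying on the bench beside the stand, 190 mm long, loose. Leave alone.
- bush: Steel bush standing on the bench, 46 mm across, 36 mm tall, loose. Leave alone.
- tin: Small grey tin standing on the bench, 64 mm across, 75 mm tall, loose. Leave alone.

How it is judged:
By the outcome, as a careful person would: the job done as asked, in the order asked, and still so for the second after the job is handed in, with the robot touching nothing.
It also fails if it takes over 51 s, if anything falls off the work surface, if the arm or the gripper's body presses on something with over 40 N, if the wrist force passes 120 N, or if a joint passes its speed limit or range.

## Working session

There is one attempt and no reset: what is moved stays moved. The work goes in short steps, Python scripts to look and compute and a tool call to move; the robot and the scene stay as the last step left them, time stands still between calls to the robot, and variables do not carry over. Pictures are saved under pics/ and viewed, at most 12 in all, crops included, and the job is handed in when it is done.

Besides the shell and the picture viewer there is one more tool, called after "Emit:" as name(argument=value, ...), one argument or row to a line, values as JSON. move_arm: Moves the arm, as the interface text tells. Its arguments: {"type":"object","properties":{"increments":{"type":"array"}},"required":["increments"]}

```bash
ls; mkdir -p pics; cat > h.py <<'E'
import numpy as np, cv2
from rig import bot
def cam2world(name,p,st=None):
    m=bot.camera_model(name)
    if 'rvec' in m:
        R=cv2.Rodrigues(np.array(m['rvec'],float))[0]; return (np.atleast_2d(p)-np.array(m['tvec']).ravel())@R
    T=np.array(m['tool_from_camera']); st=st or bot.read_state()
    q=np.atleast_2d(p)@T[:3,:3].T+T[:3,3]
    return q@np.array(st['tcp_rot']).T+np.array(st['position'])
E
python3 - <<'E'
from h import *
s=bot.read_state(); print(s['time_s'],s['position'],np.round(s['tcp_rot'],3).tolist(),s['force'])
out=[]
for c in ['scene','top']:
    p,d=bot.capture(c); cv2.imwrite(f'pics/{c}0.png',p[:,:,::-1]); 
    for l in ['stand','spokes','valve','pointer','bar','hub','tyre','hammer','wrench','bush','tin']:
        r=bot.spot_in(l,c)
        print(c,l,[(round(q['conf'],2),np.round(cam2world(c,q['at'])[0],3).tolist()) for q in r[:2]])
print(bot.read_state()['time_s'])
E
```

```text
pics
0.0 [ 0.21175386 -0.58724463  0.22155883] [[0.941, 0.339, -0.0], [0.339, -0.941, 0.002], [0.0, -0.002, -1.0]] [0.28156331 0.68494902 0.1212114 ]
scene stand [(0.98, [0.631, 0.025, 0.008])]
scene spokes [(0.63, [0.521, -0.043, 0.105])]
scene valve []
scene pointer [(0.84, [0.635, 0.027, 0.012])]
scene bar [(0.85, [0.636, 0.028, 0.011])]
scene hub [(0.8, [0.639, 0.028, 0.009]), (0.69, [0.592, -0.35, 0.054])]
scene tyre [(0.63, [0.665, 0.036, 0.191])]
scene hammer [(0.6, [0.777, -0.23, 0.021])]
scene wrench [(0.67, [0.516, 0.237, 0.006])]
scene bush [(0.73, [0.358, 0.191, 0.022])]
scene tin [(0.81, [0.592, -0.353, 0.054])]
top stand [(0.8, [0.577, -0.015, 0.012])]
top spokes []
top valve []
top pointer [(0.62, [0.574, -0.01, 0.013]), (0.51, [0.342, 0.193, 0.036])]
top bar [(0.91, [0.575, -0.014, 0.007])]
top hub [(0.91, [0.577, -0.016, 0.014]), (0.46, [0.556, -0.017, 0.136])]
top tyre [(0.7, [0.585, -0.011, 0.161])]
top hammer [(0.72, [0.577, -0.014, 0.01]), (0.58, [0.717, -0.245, 0.026])]
top wrench [(0.67, [0.5, 0.24, 0.005])]
top bush [(0.58, [0.342, 0.194, 0.036]), (0.29, [0.573, -0.01, 0.012])]
top tin [(0.79, [0.58, -0.354, 0.075]), (0.37, [0.717, -0.248, 0.027])]
1.2
```

View images.

View pics/scene0.png

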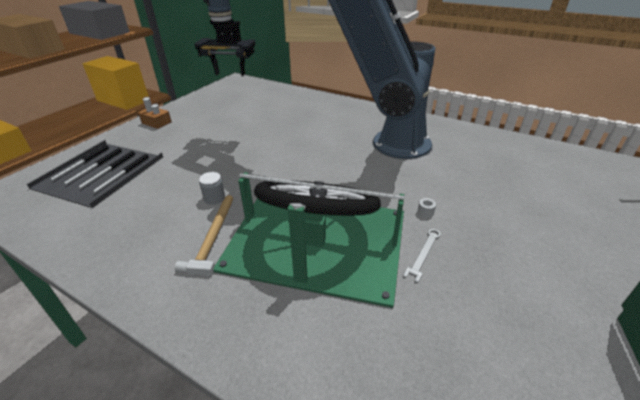

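View pics/top0.png

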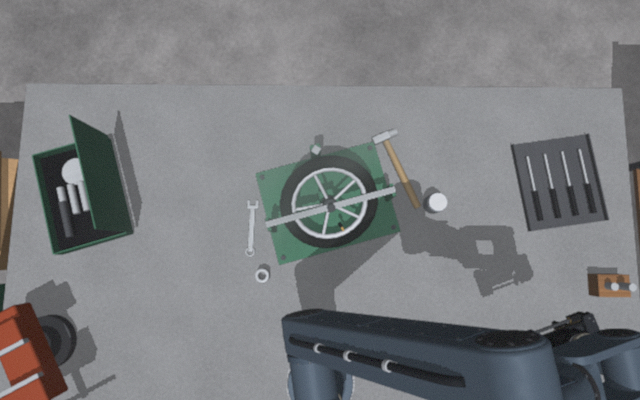

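```bash
python3 - <<'E'
from h import *
p,d=bot.capture('top'); np.save('top.npy',p); np.save('topd.npy',d)
m=bot.camera_model('top');K=np.array(m['intrinsics']);print(K.tolist())
v,u=np.mgrid[:400,:640]
P=np.stack([(u-K[0,2])/K[0,0]*d,(v-K[1,2])/K[1,1]*d,d],-1).reshape(-1,3)
W=cam2world('top',P).reshape(400,640,3)
x,y,z=W[...,0],W[...,1],W[...,2]
# green plate
hsv=cv2.cvtColor(p,cv2.COLOR_RGB2HSV)
g=(hsv[...,0]>60)&(hsv[...,0]<95)&(hsv[...,1]>80)&(abs(z-.012)<.012)&(x>.3)&(x<.9)&(abs(y+.01)<.35)
pts=W[g][:,:2].astype(np.float32); r=cv2.minAreaRect(pts*1000);print('plate',r)
t=bot.trace('tyre','top')
if t:
    mk=t[0]['mask'];q=W[mk&(d>0)];q=q[(q[:,2]>.06)&(q[:,2]<.26)];print(len(q))
    c=np.median(q,0)
    for _ in range(4):
        A=np.c_[q[:,:2],np.ones(len(q))];s=np.linalg.lstsq(A,q[:,2],rcond=None)[0];e=q[:,2]-A@s;q=q[abs(e)<2*e.std()+1e-3]
    print('tyre plane',s,'grad',np.hypot(*s[:2]),np.degrees(np.arctan2(s[1],s[0])), q.min(0),q.max(0))
crop=cv2.resize(p[130:270,240:415],None,fx=4.5,fy=4.2*4.5/4.2*0.95,interpolation=cv2.INTER_CUBIC)
cv2.imwrite('pics/crop.png',crop[:600,:800,::-1]);print(crop.shape)
E
```

```text
[[393.22180375444304, 0.0, 319.936585126174], [0.0, 393.22180375444304, 200.95631661810796], [0.0, 0.0, 1.0]]
plate ((536.6322021484375, -30.286636352539062), (214.51719665527344, 413.7489929199219), 16.5383243560791)
2626
tyre plane [ 0.5508563   0.15807667 -0.16148526] grad 0.5730889086260317 16.01164424515019 [ 0.43217818 -0.16737393  0.06441992] [0.69394085 0.12469868 0.21835654]
(598, 788, 3)
```

View pics/crop.png

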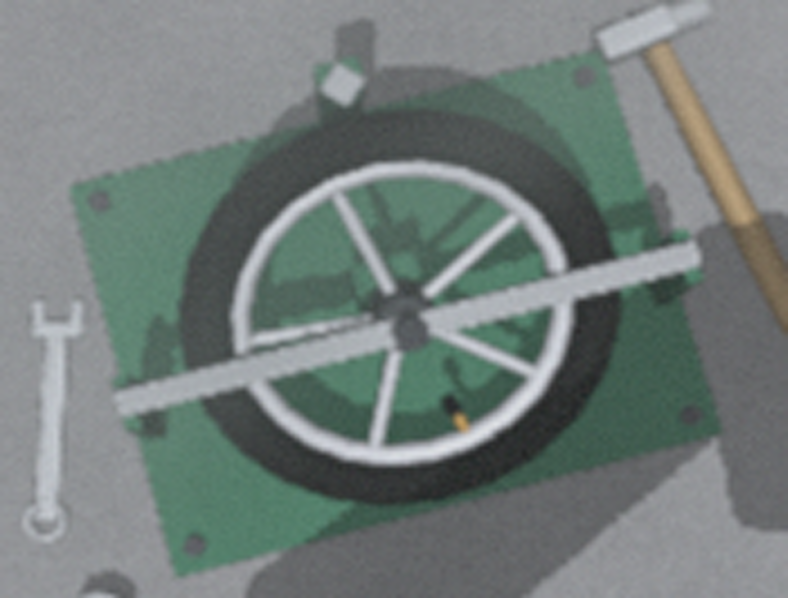

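The crop shows the hub at about (405,325), the valve at about (455,415) low on the right, the pointer at about (340,85), and the bar from (116,403) to (700,255). Next I'll fit the stand pose and check it by reprojection.

```bash
cat >> h.py <<'E'
def ray_z(name,uv,z):
    m=bot.camera_model(name);K=np.array(m['intrinsics'])
    o=cam2world(name,[0,0,0])[0]; f=cam2world(name,np.linalg.inv(K)@[uv[0],uv[1],1])[0]-o
    return o+f*(z-o[2])/f[2]
def Rs(yaw): # wheel frame: columns u (up slope), v (left), n (axis)
    c,s=np.cos(yaw),np.sin(yaw); Z=np.array([[c,-s,0],[s,c,0],[0,0,1]]); a=np.radians(30)
    return Z@np.array([[np.cos(a),0,-np.sin(a)],[0,1,0],[np.sin(a),0,np.cos(a)]])
def proj(name,W,st=None):
    m=bot.camera_model(name);K=np.array(m['intrinsics'])
    if 'rvec' in m: return cv2.projectPoints(np.float64(W).reshape(-1,1,3),np.array(m['rvec']),np.array(m['tvec']),K,None)[0].reshape(-1,2)
    T=np.array(m['tool_from_camera']);st=st or bot.read_state()
    q=(np.atleast_2d(W)-st['position'])@np.array(st['tcp_rot']); q=(q-T[:3,3])@T[:3,:3]; q=q@K.T
    return q[:,:2]/q[:,2:]
def circ(r,n=0):
    t=np.linspace(0,2*np.pi,120);return np.c_[r*np.cos(t),r*np.sin(t),0*t+n]
E
python3 - <<'E'
from h import *
a=ray_z('top',(265.8,224.3),.1535);b=ray_z('top',(395.6,189.6),.1535)
L=np.linalg.norm(a-b);yaw=np.arctan2(*(a-b)[:2][::-1])-np.pi/2;mid=(a+b)/2
R=Rs(yaw);hub=mid-R[:,2]*.027;print('bar len',L,'yaw',np.degrees(yaw),'hub',hub)
# dark hub cap z? pointer check
pt=hub+R[:,0]*.16;print('pointer px',proj('top',pt),'in crop',(proj('top',pt)-[240,130])*[4.5,4.275])
img=np.load('top.npy').copy()
v=ray_z('top',(240+452/4.5,130+412/4.275),.08)
def wheel(uv):
    o=cam2world('top',[0,0,0])[0];f=ray_z('top',uv,0)-o;t=((hub-o)@R[:,2])/(f@R[:,2]);return (o+f*t-hub)@R
for c in [(452,410),(463,426),(340,195),(515,220),(375,440),(530,372)]:
    w=wheel((240+c[0]/4.5,130+c[1]/4.275));print(c,np.round(w*1000),np.degrees(np.arctan2(w[1],w[0]))%360, np.hypot(*w[:2]))
big=cv2.resize(img[130:270,240:415],None,fx=4.5,fy=4.275,interpolation=cv2.INTER_CUBIC)
for r,n in [(.152,0),(.116,.0),(.104,.008)]:
    q=(proj('top',hub+circ(r,n)@R.T)-[240,130]+.5)*[4.5,4.275]
    cv2.polylines(big,[q.astype(np.int32)],True,(255,0,0),1)
for w in [[.16,0,0],[0,.201,.027],[0,-.201,.027],[0,0,.018]]:
    q=(proj('top',hub+R@w)-[240,130]+.5)*[4.5,4.275];cv2.circle(big,tuple(int(i) for i in q[0]),4,(255,0,255),-1)
cv2.imwrite('pics/ov.png',big[:,:,::-1])
E
```

```text
bar len 0.4025248576682326 yaw 15.613083471308205 hub [ 0.56431897 -0.02420617  0.13011731]
pointer px [[317.68732461 154.3555959 ]] in crop [[349.59296075 104.12017247]]
(452, 410) [-84. -16.   0.] 190.89615456708188 0.08567202170701217
(463, 426) [-99. -21.   0.] 191.93903388749837 0.10139666914895416
(340, 195) [99. 21. -0.] 12.035482534807564 0.10090725045998253
(515, 220) [ 49. -88.   0.] 298.9722477020136 0.10098569304113761
(375, 440) [-92.  41.   0.] 155.87180857690186 0.10122191199149035
(530, 372) [-70. -76.   0.] 227.27758983099437 0.10282008728182017
```

View pics/ov.png

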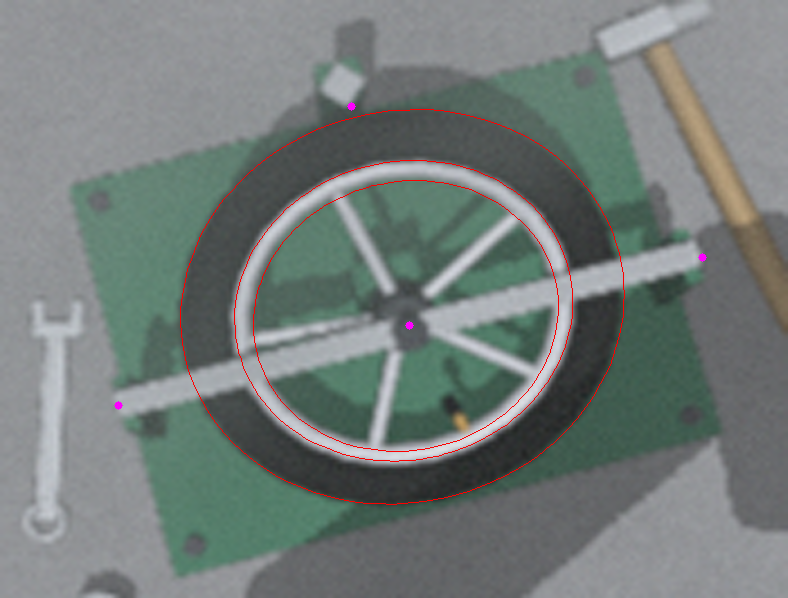

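The model overlay matches the picture well. The hub is at (0.564, -0.024, 0.130), yaw 15.6°, and the wheel at about 191.5°, so it needs about +168.5° anticlockwise. I'll use closed fingers in the upper half of the wheel.

Emit:
move_arm(
  increments=[
    {"xyz": [0, 0, -40], "roll": 0.073, "grip": 0},
    {"xyz": [0, 0, -40], "roll": 0, "grip": 0},
    {"xyz": [31, -25, 0], "roll": 0, "grip": 0},
    {"xyz": [31, -25, 0], "roll": 0, "grip": 0},
    {"xyz": [31, -25, 0], "roll": 0, "grip": 0},
  ],
)

```text
time_s: 1.72
position: [0.2816, -0.4903, 0.3035]
tcp_rot: [[0.964, 0.267, 0.001], [0.267, -0.964, -0.002], [0.0, 0.002, -1.0]]
force: [-0.1, 0.0, -0.7]
opening: 0.707
grasp_force: 0.0
```

Emit:
move_arm(
  increments=[
    {"xyz": [31, -25, 0], "roll": 0, "grip": 0},
    {"xyz": [31, -25, 0], "roll": 0, "grip": 0},
    {"xyz": [31, -25, 0], "roll": 0, "grip": 0},
    {"xyz": [31, -25, 0], "roll": 0, "grip": 0},
    {"xyz": [31, -25, 0], "roll": 0, "grip": 0},
  ],
)

```text
time_s: 2.13
position: [0.3976, -0.3269, 0.3028]
tcp_rot: [[0.963, 0.269, 0.0], [0.269, -0.963, -0.0], [0.0, 0.0, -1.0]]
force: [0.2, -0.8, -0.1]
opening: 0.327
grasp_force: 0.0
```

Emit:
move_arm(
  increments=[
    {"xyz": [31, -25, 0], "roll": 0, "grip": 0},
    {"xyz": [31, -25, 0], "roll": 0, "grip": 0},
    {"xyz": [31, -25, 0], "roll": 0, "grip": 0},
    {"xyz": [31, -25, 0], "roll": 0, "grip": 0},
    {"xyz": [31, -25, 0], "roll": 0, "grip": 0},
  ],
)

```text
time_s: 2.55
position: [0.5132, -0.1646, 0.3028]
tcp_rot: [[0.963, 0.269, 0.0], [0.269, -0.963, -0.0], [0.0, 0.0, -1.0]]
force: [0.5, -0.5, 0.5]
opening: 0.023
grasp_force: 0.0
```

Emit:
move_arm(
  increments=[
    {"xyz": [31, -25, 0], "roll": 0, "grip": 0},
    {"xyz": [0, 0, 0], "roll": 0, "grip": 0},
  ],
)

```text
time_s: 2.72
position: [0.5388, -0.1281, 0.3028]
tcp_rot: [[0.961, 0.276, 0.003], [0.276, -0.961, 0.003], [0.004, -0.002, -1.0]]
force: [0.3, 0.1, -0.1]
opening: 0.004
grasp_force: 0.0
```

```bash
cat >> h.py <<'E'
HUB=np.array([.5643,-.0242,.1301]);YAW=np.radians(15.6);R=Rs(YAW)
def go(th,r,depth=.015,st=None):
    "tool-frame mm from current TCP to finger at wheel angle th, radius r, tip 'depth' vertically below spoke plane"
    st=st or bot.read_state();t=np.radians(th)
    tgt=HUB+R@[r*np.cos(t),r*np.sin(t),0]-[0,0,depth]
    return np.round((tgt-st['position'])@np.array(st['tcp_rot'])*1000,1)
def status():
    s=bot.read_state();d=(np.array(s['position'])-HUB);c=np.cos(YAW);q=np.sin(YAW)
    xs,ys=d[0]*c+d[1]*q,-d[0]*q+d[1]*c
    u=xs/np.cos(np.pi/6)
    print('t',round(s['time_s'],2),'th',round(np.degrees(np.arctan2(ys,u))%360,1),'r',round(1000*np.hypot(u,ys),1),'depth',round(1000*(xs*np.tan(np.pi/6)-d[2]),1),'F',np.round(s['force'],1),'open',round(s['opening'],2),'yaw',round(np.degrees(np.arctan2(s['tcp_rot'][1][0],s['tcp_rot'][0][0])),1))
    return s
E
python3 - <<'E'
from h import *
s=status();print(go(336,.06,-.03,s),go(336,.06,.015,s))
p,d=bot.capture('wrist');
for r,n in [(.152,0),(.116,.0),(.104,.008)]:
    q=proj('wrist',HUB+circ(r,n)@R.T,s);p=p.copy();cv2.polylines(p,[q.astype(np.int32)],True,(255,0,0),1)
cv2.imwrite('pics/w1.png',p[:,:,::-1])
E
```

```text
t 2.72 th 236.9 r 111.2 depth -203.0 F [ 0.3  0.1 -0.1] open 0.0 yaw 16.0
[100.1 -67.8 115.8] [ 99.9 -67.7 160.8]
```

View pics/w1.png

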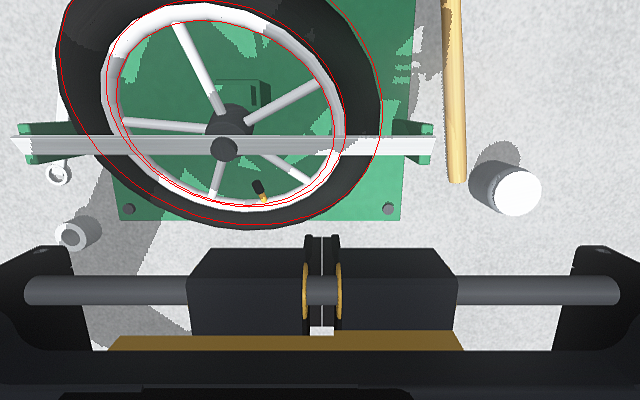

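The wrist view confirms the fit: hub at (228,135) and valve at (260,190). Next I'll move over the gap at 336° and insert.

Emit:
move_arm(
  increments=[
    {"xyz": [33, -23, 0], "roll": 0, "grip": 0},
    {"xyz": [33, -23, 0], "roll": 0, "grip": 0},
    {"xyz": [34, -22, 0], "roll": 0, "grip": 0},
    {"xyz": [0, 0, 35], "roll": 0, "grip": 0},
    {"xyz": [0, 0, 35], "roll": 0, "grip": 0},
  ],
)

```text
time_s: 3.18
position: [0.6166, -0.0414, 0.2342]
tcp_rot: [[0.962, 0.272, 0.008], [0.272, -0.962, -0.002], [0.007, 0.004, -1.0]]
force: [-0.1, 0.4, -1.4]
opening: 0.005
grasp_force: 0.0
```

Emit:
move_arm(
  increments=[
    {"xyz": [0, 0, 30], "roll": 0, "grip": 0},
    {"xyz": [0, 0, 0], "roll": 0, "grip": 0},
  ],
)

```text
time_s: 3.35
position: [0.6084, -0.0415, 0.1961]
tcp_rot: [[0.963, 0.269, -0.014], [0.269, -0.963, 0.003], [-0.013, -0.007, -1.0]]
force: [-0.9, 0.7, -0.1]
opening: 0.008
grasp_force: 0.0
```

```bash
python3 - <<'E'
from h import *
s=status();print(go(336,.06,.015,s))
p,d=bot.capture('wrist');p=p.copy()
for r,n in [(.152,0),(.104,.008)]:
    q=proj('wrist',HUB+circ(r,n)@R.T,s);cv2.polylines(p,[q.astype(np.int32)],True,(255,0,0),1)
cv2.imwrite('pics/w2.png',p[:,:,::-1])
E
```

```text
t 3.35 th 326.8 r 52.2 depth -44.1 F [-0.9  0.7 -0.1] open 0.01 yaw 15.6
[10.3 -3.8 53.5]
```

View pics/w2.png

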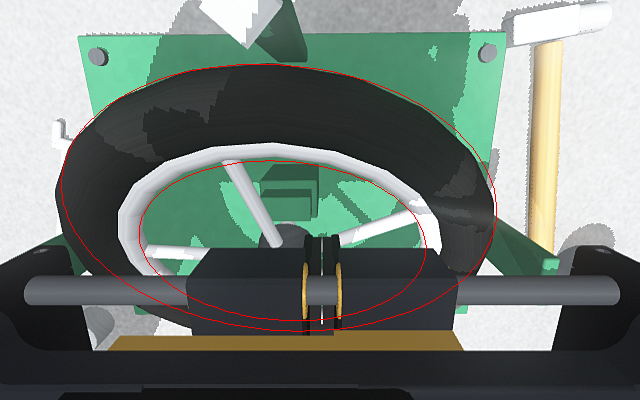

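The wrist view shows the fingertips at about (320,240), between the upper-left spoke (230,170)–(275,240) and the right spoke (330,235)–(415,210). I'll shift into place and go down.

Emit:
move_arm(
  increments=[
    {"xyz": [9, -4, 10], "roll": 0, "grip": 0},
    {"xyz": [0, 0, 0], "roll": 0, "grip": 0},
    {"xyz": [0, 0, 0], "roll": 0, "grip": 0},
  ],
)

```text
time_s: 3.65
position: [0.6225, -0.0357, 0.1941]
tcp_rot: [[0.963, 0.269, 0.003], [0.269, -0.963, -0.001], [0.003, 0.002, -1.0]]
force: [-0.2, 0.0, 0.5]
opening: 0.006
grasp_force: 0.0
```

```bash
python3 - <<'E'
from h import *
s=status();print(go(336,.06,.015,s),np.round(s['tcp_rot'],3)[:,2])
E
```

```text
t 3.65 th 336.4 r 66.8 depth -33.4 F [-0.2  0.   0.5] open 0.01 yaw 15.6
[-5.7 -2.4 51.6] [ 0.003 -0.001 -1.   ]
```

Emit:
move_arm(
  increments=[
    {"xyz": [-5, -1, 12], "roll": 0, "grip": 0},
    {"xyz": [0, 0, 13], "roll": 0, "grip": 0},
    {"xyz": [0, 0, 13], "roll": 0, "grip": 0},
    {"xyz": [0, 0, 13], "roll": 0, "grip": 0},
    {"xyz": [0, 0, 0], "roll": 0, "grip": 0},
  ],
)

```text
time_s: 4.07
position: [0.6152, -0.0357, 0.1409]
tcp_rot: [[0.963, 0.269, -0.002], [0.269, -0.963, 0.0], [-0.002, -0.001, -1.0]]
force: [-0.2, -0.3, 0.3]
opening: 0.013
grasp_force: 0.0
```

```bash
python3 - <<'E'
from h import *
s=status()
t0=np.array(go(336,.06,.015,s))
prev=t0
for th in range(344,74,8) if 0 else [344,352,360,368,376,384,392,400,408,416,424,430]:
    g=np.array(go(th,.06,.015,s));print(th,np.round(g-prev,1));prev=g
print('now to 336',t0)
E
```

```text
t 4.07 th 335.0 r 58.6 depth 15.8 F [-0.2 -0.3  0.3] open 0.01 yaw 15.6
344 [ 2.5 -7.8 -1.5]
352 [ 1.5 -8.2 -0.8]
360 [ 0.5 -8.4 -0.3]
368 [-0.5 -8.3  0.3]
376 [-1.5 -8.2  0.9]
384 [-2.5 -7.9  1.4]
392 [-3.4 -7.4  2. ]
400 [-4.2 -6.7  2.5]
408 [-5.1 -6.1  2.9]
416 [-5.7 -5.1  3.3]
424 [-6.2 -4.2  3.6]
430 [-5.  -2.5  2.9]
now to 336 [ 1.5 -0.4 -1.6]
```

Emit:
move_arm(
  increments=[
    {"xyz": [2, -4, -1], "roll": 0, "grip": 0},
    {"xyz": [2, -4, -1], "roll": 0, "grip": 0},
    {"xyz": [1, -4, -0.5], "roll": 0, "grip": 0},
    {"xyz": [1, -4, -0.5], "roll": 0, "grip": 0},
    {"xyz": [0, -4, 0], "roll": 0, "grip": 0},
  ],
)

```text
time_s: 4.48
position: [0.6171, -0.0142, 0.1456]
tcp_rot: [[0.963, 0.27, 0.002], [0.27, -0.963, -0.0], [0.002, 0.001, -1.0]]
force: [-0.4, 0.7, -0.8]
opening: 0.004
grasp_force: 0.0
```

Emit:
move_arm(
  increments=[
    {"xyz": [0, -4, 0], "roll": 0, "grip": 0},
    {"xyz": [0, -4, 0], "roll": 0, "grip": 0},
    {"xyz": [0, -4, 0], "roll": 0, "grip": 0},
    {"xyz": [-1, -4, 0.5], "roll": 0, "grip": 0},
    {"xyz": [-1, -4, 0.5], "roll": 0, "grip": 0},
  ],
)

```text
time_s: 4.9
position: [0.6092, 0.0039, 0.1434]
tcp_rot: [[0.963, 0.269, 0.001], [0.269, -0.963, -0.0], [0.0, 0.001, -1.0]]
force: [1.7, -3.0, -1.2]
opening: 0.002
grasp_force: 1.5
```

```bash
python3 - <<'E'
from h import *
s=status();print(go(376,.06,.015,s))
E
```

```text
t 4.9 th 14.3 r 60.5 depth 16.0 F [ 1.7 -3.  -1.2] open 0.0 yaw 15.6
[-0.8 -1.5 -0.5]
```

Contact is made at about 3 N, so I'll continue round.

Emit:
move_arm(
  increments=[
    {"xyz": [-1, -4, 0.5], "roll": 0, "grip": 0},
    {"xyz": [-1, -4, 0.5], "roll": 0, "grip": 0},
    {"xyz": [-1.5, -4, 1], "roll": 0, "grip": 0},
    {"xyz": [-1.5, -4, 1], "roll": 0, "grip": 0},
    {"xyz": [-1.5, -3.5, 1], "roll": 0, "grip": 0},
  ],
)

```text
time_s: 5.32
position: [0.5976, 0.0215, 0.1395]
tcp_rot: [[0.963, 0.269, 0.001], [0.269, -0.963, 0.0], [0.001, -0.0, -1.0]]
force: [2.0, -2.6, -1.4]
opening: 0.002
grasp_force: 1.4
```

Emit:
move_arm(
  increments=[
    {"xyz": [-2, -3.5, 1], "roll": 0, "grip": 0},
    {"xyz": [-2, -3.5, 1.5], "roll": 0, "grip": 0},
    {"xyz": [-2, -3.5, 1], "roll": 0, "grip": 0},
    {"xyz": [-2.5, -3, 1.5], "roll": 0, "grip": 0},
    {"xyz": [-2.5, -3, 1.5], "roll": 0, "grip": 0},
  ],
)

```text
time_s: 5.73
position: [0.5825, 0.0343, 0.133]
tcp_rot: [[0.963, 0.269, 0.001], [0.269, -0.963, 0.0], [0.001, -0.0, -1.0]]
force: [2.4, -1.8, -0.4]
opening: 0.001
grasp_force: 1.4
```

```bash
python3 - <<'E'
from h import *
s=status();print(go(424,.06,.015,s),go(430,.06,.015,s))
E
```

```text
t 5.73 th 53.3 r 64.2 depth 16.2 F [ 2.4 -1.8 -0.4] open 0.0 yaw 15.6
[-10.4  -2.5   4.8] [-15.5  -4.9   7.7]
```

Emit:
move_arm(
  increments=[
    {"xyz": [-3, -1.5, 1.5], "roll": 0, "grip": 0},
    {"xyz": [-3, -1, 1.5], "roll": 0, "grip": 0},
    {"xyz": [-3, -1, 1.5], "roll": 0, "grip": 0},
    {"xyz": [-3, -1, 1.5], "roll": 0, "grip": 0},
    {"xyz": [-3, -0.5, 1.5], "roll": 0, "grip": 0},
  ],
)

```text
time_s: 6.15
position: [0.5669, 0.0349, 0.1253]
tcp_rot: [[0.963, 0.269, 0.001], [0.269, -0.963, 0.001], [0.001, -0.0, -1.0]]
force: [5.2, 1.0, -3.2]
opening: 0.005
grasp_force: 2.4
```

```bash
python3 - <<'E'
from h import *
s=status();print(go(430,.06,.015,s),go(344,.06,-.03,s))
E
```

```text
t 6.15 th 69.3 r 60.1 depth 15.4 F [ 5.2  1.  -3.2] open 0.01 yaw 15.6
[-0.7 -0.1 -0. ] [ 31.6  72.8 -63.6]
```

Emit:
move_arm(
  increments=[
    {"xyz": [4, 4, 0], "roll": 0, "grip": 0},
    {"xyz": [0, 2, -20], "roll": 0, "grip": 0},
    {"xyz": [0, 0, -30], "roll": 0, "grip": 0},
    {"xyz": [0, 0, -30], "roll": 0, "grip": 0},
    {"xyz": [9, 22, 0], "roll": 0, "grip": 0},
  ],
)

```text
time_s: 6.57
position: [0.5855, 0.0138, 0.2107]
tcp_rot: [[0.962, 0.272, 0.001], [0.272, -0.962, 0.001], [0.002, -0.001, -1.0]]
force: [0.6, 0.0, 1.0]
opening: 0.008
grasp_force: 0.0
```

Emit:
move_arm(
  increments=[
    {"xyz": [9, 22, 0], "roll": 0, "grip": 0},
    {"xyz": [9, 22, 0], "roll": 0, "grip": 0},
    {"xyz": [0, 0, 0], "roll": 0, "grip": 0},
    {"xyz": [0, 0, 0], "roll": 0, "grip": 0},
  ],
)

```text
time_s: 6.9
position: [0.6148, -0.0269, 0.205]
tcp_rot: [[0.963, 0.268, -0.004], [0.268, -0.964, 0.001], [-0.004, -0.002, -1.0]]
force: [0.5, -0.4, -0.5]
opening: 0.003
grasp_force: 0.0
```

```bash
python3 - <<'E'
from h import *
s=status();print(go(336,.06,.015,s))
p,d=bot.capture('wrist');p=p.copy()
for a in range(5):
    t=np.radians(13+72*a);q=proj('wrist',HUB+(R@np.array([[.025*np.cos(t),.025*np.sin(t),0],[.1*np.cos(t),.1*np.sin(t),0]]).T).T,s)
    cv2.polylines(p,[q.astype(np.int32)],False,(255,0,0),1)
cv2.imwrite('pics/w3.png',p[:,:,::-1])
E
```

```text
t 6.9 th 343.6 r 57.6 depth -47.2 F [ 0.5 -0.4 -0.5] open 0.0 yaw 15.5
[-0.1  8.3 62.4]
```

View pics/w3.png

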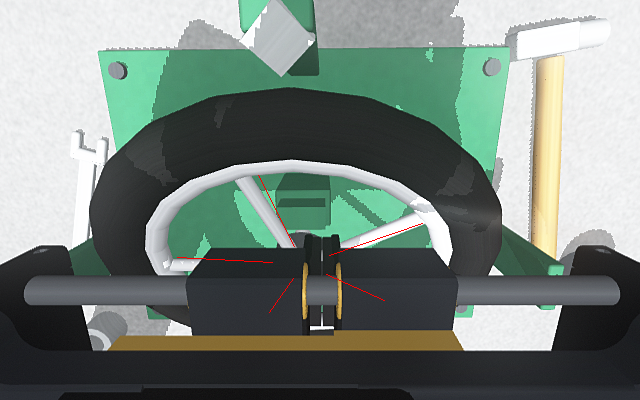

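The picture shows the left spoke's outer end at (240,180), a little past the predicted line, so the wheel is a few degrees beyond +73. I'll measure the angle from the depth image.

```bash
cat >> h.py <<'E'
def spoke_angles(name,s=None):
    s=s or bot.read_state();p,d=bot.capture(name);K=np.array(bot.camera_model(name)['intrinsics'])
    v,u=np.mgrid[:400,:640];P=np.stack([(u-K[0,2])/K[0,0]*d,(v-K[1,2])/K[1,1]*d,d],-1)[d>0]
    c=p[d>0].astype(int);W=(cam2world(name,P,s)-HUB)@R
    r=np.hypot(W[:,0],W[:,1]);sat=c.max(1)-c.min(1)
    k=(abs(W[:,2]-.002)<.008)&(r>.035)&(r<.097)&(sat<25)&(c.mean(1)>110)
    a=np.degrees(np.arctan2(W[k,1],W[k,0]))%360; h,_=np.histogram(a,72,(0,360));out=[]
    z=np.exp(1j*np.radians(a*5)); ph=np.degrees(np.angle(z.sum()))/5
    for i in range(5):
        c0=ph+72*i; q=(a-c0+180)%360-180; w=abs(q)<14
        if w.sum()>25: out.append((round((c0+np.median(q[w]))%360,1),int(w.sum()),round(1000*np.median(W[k][w,2]),1)))
    print('spokes',out,'phase mod72',round(ph%72,1));return ph
E
python3 - <<'E'
from h import *
s=status();spoke_angles('wrist',s);spoke_angles('top')
E
```

```text
t 6.95 th 344.5 r 56.9 depth -47.3 F [-0.2  0.2 -0.5] open 0.01 yaw 15.6
spokes [(np.float64(17.1), 1009, np.float64(4.6)), (np.float64(87.1), 163, np.float64(2.8)), (np.float64(308.9), 997, np.float64(3.2))] phase mod72 18.9
spokes [] phase mod72 19.7
```

Emit:
move_arm(
  increments=[
    {"xyz": [2, 3, 13], "roll": 0, "grip": 0},
    {"xyz": [0, 0, 13], "roll": 0, "grip": 0},
    {"xyz": [0, 0, 13], "roll": 0, "grip": 0},
    {"xyz": [0, 0, 13], "roll": 0, "grip": 0},
    {"xyz": [0, 0, 10], "roll": 0, "grip": 0},
  ],
)

```text
time_s: 7.47
position: [0.6173, -0.0278, 0.1415]
tcp_rot: [[0.963, 0.27, -0.003], [0.27, -0.963, 0.001], [-0.003, -0.002, -1.0]]
force: [-0.5, -0.3, -0.6]
opening: 0.004
grasp_force: 0.0
```

Emit:
move_arm(
  increments=[
    {"xyz": [0, 0, 0], "roll": 0, "grip": 0},
    {"xyz": [1, -4, -0.5], "roll": 0, "grip": 0},
    {"xyz": [1, -4, -0.5], "roll": 0, "grip": 0},
    {"xyz": [0.5, -4, 0], "roll": 0, "grip": 0},
    {"xyz": [0, -4, 0], "roll": 0, "grip": 0},
  ],
)

```text
time_s: 7.88
position: [0.6174, -0.012, 0.1455]
tcp_rot: [[0.963, 0.27, 0.002], [0.27, -0.963, -0.0], [0.002, 0.001, -1.0]]
force: [-0.3, -0.0, 0.9]
opening: 0.004
grasp_force: 0.0
```

```bash
python3 - <<'E'
from h import *
s=status();print(go(360,.06,.015,s),go(376,.06,.015,s))
E
```

```text
t 7.88 th 357.7 r 62.9 depth 16.0 F [-0.3 -0.   0.9] open 0.0 yaw 15.6
[-2.5 -2.6  0.4] [ -4.5 -19.1   1.5]
```

Emit:
move_arm(
  increments=[
    {"xyz": [-1, -4, 0], "roll": 0, "grip": 0},
    {"xyz": [-1, -4, 0.5], "roll": 0, "grip": 0},
    {"xyz": [-1, -4, 0.5], "roll": 0, "grip": 0},
    {"xyz": [-1, -4, 0], "roll": 0, "grip": 0},
    {"xyz": [-1, -4, 0.5], "roll": 0, "grip": 0},
  ],
)

```text
time_s: 8.3
position: [0.6067, 0.0051, 0.1431]
tcp_rot: [[0.963, 0.269, 0.001], [0.269, -0.963, -0.001], [0.0, 0.001, -1.0]]
force: [1.7, -4.2, -1.2]
opening: 0.007
grasp_force: 1.6
```

Emit:
move_arm(
  increments=[
    {"xyz": [-1, -4, 0.5], "roll": 0, "grip": 0},
    {"xyz": [-1, -4, 0.5], "roll": 0, "grip": 0},
    {"xyz": [-1.5, -4, 1], "roll": 0, "grip": 0},
    {"xyz": [-1.5, -4, 1], "roll": 0, "grip": 0},
    {"xyz": [-1.5, -3.5, 1], "roll": 0, "grip": 0},
  ],
)

```text
time_s: 8.72
position: [0.595, 0.0229, 0.139]
tcp_rot: [[0.963, 0.269, 0.0], [0.269, -0.963, 0.0], [0.001, -0.0, -1.0]]
force: [2.2, -2.4, -0.2]
opening: 0.008
grasp_force: 1.4
```

```bash
python3 - <<'E'
from h import *
s=status();print(go(400,.06,.015,s),go(416,.06,.015,s),go(428,.06,.015,s))
E
```

```text
t 8.72 th 37.3 r 61.3 depth 15.5 F [ 2.2 -2.4 -0.2] open 0.01 yaw 15.6
[-2.5 -1.4  0.9] [-13.2 -12.6   7.1] [-22.8 -18.5  12.6]
```

Emit:
move_arm(
  increments=[
    {"xyz": [-1.5, -3, 1], "roll": 0, "grip": 0},
    {"xyz": [-2, -3, 1], "roll": 0, "grip": 0},
    {"xyz": [-2, -2.5, 1], "roll": 0, "grip": 0},
    {"xyz": [-2.5, -2, 1.5], "roll": 0, "grip": 0},
    {"xyz": [-2.5, -2, 1.5], "roll": 0, "grip": 0},
  ],
)

```text
time_s: 9.13
position: [0.5817, 0.0317, 0.1331]
tcp_rot: [[0.963, 0.269, 0.001], [0.269, -0.963, 0.0], [0.001, 0.0, -1.0]]
force: [2.5, -2.1, -0.5]
opening: 0.002
grasp_force: 1.5
```

Emit:
move_arm(
  increments=[
    {"xyz": [-2.5, -1.5, 1.5], "roll": 0, "grip": 0},
    {"xyz": [-2.5, -1.5, 1.5], "roll": 0, "grip": 0},
    {"xyz": [-2.5, -1, 1.5], "roll": 0, "grip": 0},
    {"xyz": [-2.5, -1, 1], "roll": 0, "grip": 0},
    {"xyz": [-2, -1, 1], "roll": 0, "grip": 0},
  ],
)

```text
time_s: 9.55
position: [0.5684, 0.0342, 0.1264]
tcp_rot: [[0.963, 0.269, 0.001], [0.269, -0.963, 0.0], [0.001, -0.0, -1.0]]
force: [3.2, -0.2, -0.6]
opening: 0.005
grasp_force: 1.6
```

```bash
python3 - <<'E'
from h import *
s=status()
E
```

```text
t 9.55 th 67.6 r 59.6 depth 15.0 F [ 3.2 -0.2 -0.6] open 0.01 yaw 15.6
```

Emit:
move_arm(
  increments=[
    {"xyz": [4, 4, 0], "roll": 0, "grip": 0},
    {"xyz": [0, 2, -20], "roll": 0, "grip": 0},
    {"xyz": [0, 0, -30], "roll": 0, "grip": 0},
    {"xyz": [0, 0, -30], "roll": 0, "grip": 0},
    {"xyz": [0, 25, 0], "roll": 0, "grip": 0},
  ],
)

```text
time_s: 9.97
position: [0.5812, 0.0086, 0.2117]
tcp_rot: [[0.962, 0.273, 0.005], [0.273, -0.962, 0.002], [0.005, -0.001, -1.0]]
force: [0.6, 0.6, 0.5]
opening: 0.004
grasp_force: 0.0
```

Emit:
move_arm(
  increments=[
    {"xyz": [0, 30, 0], "roll": 0, "grip": 0},
    {"xyz": [0, 30, 0], "roll": 0, "grip": 0},
    {"xyz": [0, 25, 0], "roll": 0, "grip": 0},
    {"xyz": [0, 0, 0], "roll": 0, "grip": 0},
    {"xyz": [0, 0, 0], "roll": 0, "grip": 0},
  ],
)

```text
time_s: 10.38
position: [0.6025, -0.0772, 0.2059]
tcp_rot: [[0.964, 0.267, -0.003], [0.267, -0.964, 0.002], [-0.003, -0.003, -1.0]]
force: [-0.2, -0.0, 0.1]
opening: 0.007
grasp_force: 0.0
```

```bash
python3 - <<'E'
from h import *
s=status();spoke_angles('wrist',s)
p,d=bot.capture('wrist');cv2.imwrite('pics/w4.png',p[:,:,::-1])
for n in ['valve']:
    for r in bot.spot_in(n,'wrist')[:3]:
        w=(cam2world('wrist',r['at'],s)[0]-HUB)@R;print(r['conf'],np.round(w*1000),np.degrees(np.arctan2(w[1],w[0])))
print(go(284,.075,.015,s),go(286,.078,.015,s))
E
```

```text
t 10.38 th 293.0 r 66.6 depth -62.8 F [-0.2 -0.   0.1] open 0.01 yaw 15.5
spokes [(np.float64(14.6), 1309, np.float64(4.5)), (np.float64(84.7), 1015, np.float64(3.8)), (np.float64(306.5), 1079, np.float64(4.0))] phase mod72 15.5
0.94 [ 80. -34.   6.] -22.650565888025337
[-6.5 11.7 81.7] [-3.6 13.9 80. ]
```

View pics/w4.png

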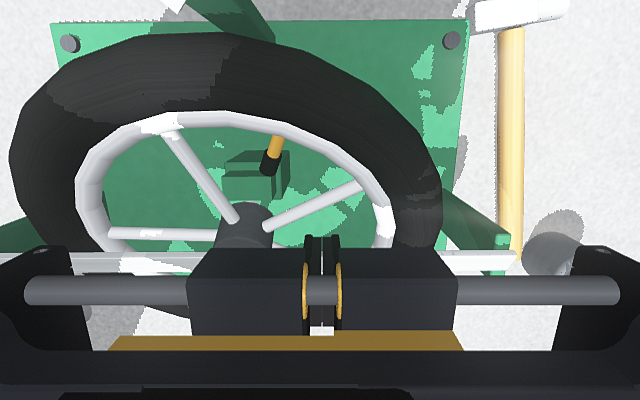

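Wheel, from the picture: valve at (270,155), spokes at about 16°, 88° and 304°, so the valve sits near 340° and about 20° remain. I'll insert behind the 304° spoke, in the gap without the valve.

Emit:
move_arm(
  increments=[
    {"xyz": [-6, 12, 10], "roll": 0, "grip": 0},
    {"xyz": [0, 0, 15], "roll": 0, "grip": 0},
    {"xyz": [0, 0, 10], "roll": 0, "grip": 0},
    {"xyz": [0, 0, 0], "roll": 0, "grip": 0},
    {"xyz": [0, 0, 0], "roll": 0, "grip": 0},
  ],
)

```text
time_s: 10.95
position: [0.6001, -0.0892, 0.1705]
tcp_rot: [[0.963, 0.27, -0.003], [0.27, -0.963, 0.001], [-0.002, -0.002, -1.0]]
force: [0.2, -0.1, 0.7]
opening: 0.006
grasp_force: 0.0
```

```bash
python3 - <<'E'
from h import *
s=status();print(go(284,.075,.015,s))
E
```

```text
t 10.95 th 285.2 r 74.9 depth -30.6 F [ 0.2 -0.1  0.7] open 0.01 yaw 15.7
[-1.2  0.6 46.3]
```

Emit:
move_arm(
  increments=[
    {"xyz": [-1, 0, 12], "roll": 0, "grip": 0},
    {"xyz": [0, 0, 12], "roll": 0, "grip": 0},
    {"xyz": [0, 0, 12], "roll": 0, "grip": 0},
    {"xyz": [0, 0, 10], "roll": 0, "grip": 0},
    {"xyz": [0, 0, 0], "roll": 0, "grip": 0},
  ],
)

```text
time_s: 11.37
position: [0.5989, -0.0894, 0.1239]
tcp_rot: [[0.963, 0.27, -0.003], [0.27, -0.963, 0.001], [-0.003, -0.002, -1.0]]
force: [-1.1, -0.7, 0.5]
opening: 0.007
grasp_force: 0.0
```

Emit:
move_arm(
  increments=[
    {"xyz": [2, -0.5, -1], "roll": 0, "grip": 0},
    {"xyz": [2, -0.5, -1.5], "roll": 0, "grip": 0},
    {"xyz": [2, -1, -1], "roll": 0, "grip": 0},
    {"xyz": [2, -1, -1.5], "roll": 0, "grip": 0},
    {"xyz": [2, -1, -1], "roll": 0, "grip": 0},
  ],
)

```text
time_s: 11.78
position: [0.6084, -0.0833, 0.1321]
tcp_rot: [[0.963, 0.27, -0.001], [0.27, -0.963, -0.0], [-0.001, -0.0, -1.0]]
force: [-3.4, -0.7, -1.3]
opening: 0.004
grasp_force: 1.1
```

```bash
python3 - <<'E'
from h import *
s=status();
for t in (292,298,302,306):print(t,go(t,.075,.015,s))
spoke_angles('wrist',s)
E
```

```text
t 11.78 th 294.0 r 75.3 depth 13.3 F [-3.4 -0.7 -1.3] open 0.0 yaw 15.6
292 [-2.2  0.8  2.9]
298 [ 3.9 -2.5 -0.6]
302 [ 7.9 -5.1 -2.9]
306 [11.6 -8.1 -5.1]
spokes [(np.float64(19.4), 3590, np.float64(3.6)), (np.float64(312.0), 1062, np.float64(3.3))] phase mod72 20.6
```

Emit:
move_arm(
  increments=[
    {"xyz": [2, -1.5, -1], "roll": 0, "grip": 0},
    {"xyz": [2, -1, -0.5], "roll": 0, "grip": 0},
    {"xyz": [2, -1.5, -1], "roll": 0, "grip": 0},
    {"xyz": [2, -1.5, -1], "roll": 0, "grip": 0},
    {"xyz": [2, -1.5, -1], "roll": 0, "grip": 0},
  ],
)

```text
time_s: 12.25
position: [0.6163, -0.0737, 0.1362]
tcp_rot: [[0.963, 0.269, -0.0], [0.269, -0.963, 0.0], [-0.0, -0.0, -1.0]]
force: [-2.3, -1.7, 1.2]
opening: 0.004
grasp_force: 1.5
```

```bash
python3 - <<'E'
from h import *
s=status();
for t in (306,308):print(t,go(t,.075,.015,s))
spoke_angles('wrist',s)
p,d=bot.capture('wrist');np.savez('w5.npz',p=p,d=d);p=p.copy()
for r in bot.spot_in('valve','wrist')[:2]:
    w=(cam2world('wrist',r['at'],s)[0]-HUB)@R;print(r['conf'],np.round(w*1000),np.degrees(np.arctan2(w[1],w[0])))
for r in bot.spot_in('pointer','wrist')[:2]:
    w=(cam2world('wrist',r['at'],s)[0]-HUB)@R;print('ptr',r['conf'],np.round(w*1000))
q=proj('wrist',HUB+R@[.16,0,0],s);cv2.circle(p,tuple(int(i) for i in q[0]),3,(255,0,255),-1)
cv2.imwrite('pics/w5.png',p[:,:,::-1])
E
```

```text
t 12.25 th 304.5 r 74.9 depth 15.1 F [-2.3 -1.7  1.2] open 0.0 yaw 15.6
306 [ 1.4 -1.  -1. ]
308 [ 3.3 -2.6 -2. ]
spokes [(np.float64(29.4), 2954, np.float64(3.1)), (np.float64(99.7), 1217, np.float64(3.3)), (np.float64(247.1), 88, np.float64(4.7)), (np.float64(322.1), 762, np.float64(3.6))] phase mod72 29.8
0.67 [85. -9.  9.] -6.246200743292881
0.37 [129. -21.   9.] -9.345719923961665
ptr 0.68 [115. -31. -10.]
```

View pics/w5.png

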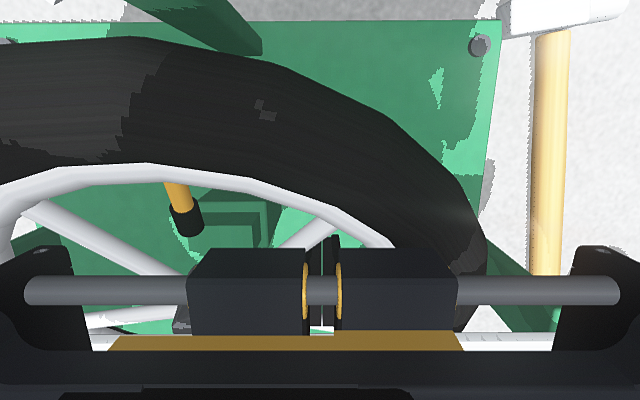

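The view shows the valve at (180,205), about 5° short. I'll push about 4° more, then lift and measure from above.

Emit:
move_arm(
  increments=[
    {"xyz": [1.2, -1, -0.7], "roll": 0, "grip": 0},
    {"xyz": [1.2, -1, -0.7], "roll": 0, "grip": 0},
    {"xyz": [1.2, -1, -0.6], "roll": 0, "grip": 0},
    {"xyz": [0, 0, 0], "roll": 0, "grip": 0},
  ],
)

```text
time_s: 12.78
position: [0.6192, -0.0699, 0.1381]
tcp_rot: [[0.963, 0.269, 0.0], [0.269, -0.963, 0.0], [0.0, -0.0, -1.0]]
force: [-0.8, -0.8, -0.2]
opening: 0.006
grasp_force: 0.6
```

```bash
python3 - <<'E'
from h import *
s=status();spoke_angles('wrist',s);print(bot.read_state()['position'])
E
```

```text
t 12.78 th 308.6 r 75.2 depth 15.5 F [-0.8 -0.8 -0.2] open 0.01 yaw 15.6
spokes [(np.float64(33.5), 2529, np.float64(2.9)), (np.float64(103.7), 1258, np.float64(3.3)), (np.float64(251.2), 73, np.float64(4.9)), (np.float64(326.2), 641, np.float64(3.7))] phase mod72 33.8
[ 0.61920002 -0.06990631  0.1380883 ]
```

Emit:
move_arm(
  increments=[
    {"xyz": [-2, 2, 1], "roll": 0, "grip": 0},
    {"xyz": [-2, 2, 0], "roll": 0, "grip": 0},
    {"xyz": [0, 0, -20], "roll": 0, "grip": 0},
    {"xyz": [0, 0, -30], "roll": 0, "grip": 0},
    {"xyz": [0, 0, -40], "roll": 0, "grip": 0},
  ],
)

```text
time_s: 13.25
position: [0.6143, -0.0747, 0.225]
tcp_rot: [[0.963, 0.269, -0.006], [0.269, -0.963, 0.002], [-0.005, -0.004, -1.0]]
force: [0.2, 0.1, -0.0]
opening: 0.005
grasp_force: 0.0
```

Emit:
move_arm(
  increments=[
    {"xyz": [-15, -15, -35], "roll": 0, "grip": 0},
    {"xyz": [-35, -20, 0], "roll": 0, "grip": 0},
    {"xyz": [-35, -20, 0], "roll": 0, "grip": 0},
    {"xyz": [-35, -15, 0], "roll": 0, "grip": 0},
    {"xyz": [0, 0, 0], "roll": 0, "grip": 0},
  ],
)

```text
time_s: 13.67
position: [0.4711, -0.0365, 0.2604]
tcp_rot: [[0.963, 0.27, -0.013], [0.27, -0.963, 0.004], [-0.011, -0.007, -1.0]]
force: [-1.1, 0.6, 0.3]
opening: 0.006
grasp_force: 0.0
```

Emit:
move_arm(
  increments=[
    {"xyz": [0, 0, 0], "roll": 0, "grip": 0},
    {"xyz": [0, 0, 0], "roll": 0, "grip": 0},
    {"xyz": [0, 0, 0], "roll": 0, "grip": 0},
  ],
)

```text
time_s: 13.92
position: [0.4838, -0.0407, 0.2627]
tcp_rot: [[0.963, 0.269, 0.003], [0.269, -0.963, -0.001], [0.003, 0.002, -1.0]]
force: [0.8, 0.4, -0.1]
opening: 0.003
grasp_force: 0.0
```

```bash
python3 - <<'E'
from h import *
s=status();spoke_angles('wrist',s)
p,d=bot.capture('wrist');np.savez('w6.npz',p=p,d=d);p=p.copy()
for r in bot.spot_in('valve','wrist')[:2]:
    w=(cam2world('wrist',r['at'],s)[0]-HUB)@R;print(r['conf'],np.round(w*1000),np.degrees(np.arctan2(w[1],w[0])))
for r,n in [(.152,0),(.104,.008)]:
    q=proj('wrist',HUB+circ(r,n)@R.T,s);cv2.polylines(p,[q.astype(np.int32)],True,(255,0,0),1)
cl=lambda w:tuple(int(i) for i in proj('wrist',HUB+R@w,s)[0])
cv2.line(p,cl([.06,0,0]),cl([.16,0,0]),(255,0,255),1)
cv2.imwrite('pics/w6.png',cv2.resize(p[:260],None,fx=1.25,fy=1.25)[:,:,::-1])
E
```

```text
t 13.92 th 176.5 r 94.8 depth -179.9 F [ 0.8  0.4 -0.1] open 0.0 yaw 15.6
spokes [(np.float64(325.6), 1169, np.float64(4.4)), (np.float64(35.6), 1134, np.float64(4.8)), (np.float64(107.5), 60, np.float64(5.4)), (np.float64(177.1), 453, np.float64(4.6)), (np.float64(250.5), 180, np.float64(4.6))] phase mod72 36.0
0.46 [77. -2.  9.] -1.2804906475922817
```

View pics/w6.png

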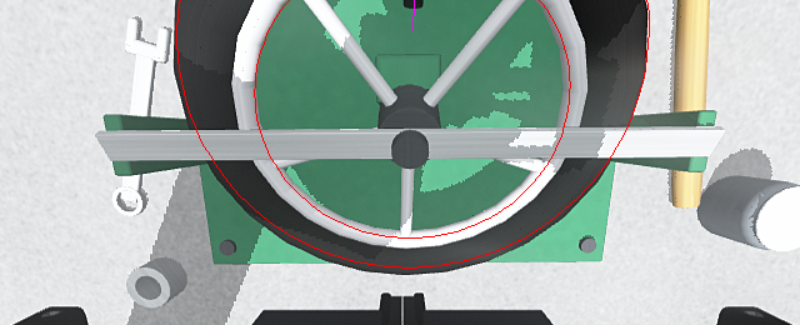

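All five spokes now show. The fit gives a wheel angle of about −0.8°. I'll check from a pose that shows the pointer, valve and hub together.

Emit:
move_arm(
  increments=[
    {"xyz": [20, 0, -25], "roll": 0, "grip": 0},
    {"xyz": [25, 0, -25], "roll": 0, "grip": 0},
    {"xyz": [25, 0, -25], "roll": 0, "grip": 0},
    {"xyz": [10, 0, -10], "roll": 0, "grip": 0},
    {"xyz": [0, 0, 0], "roll": 0, "grip": 0},
  ],
)

```text
time_s: 14.48
position: [0.5635, -0.0186, 0.3498]
tcp_rot: [[0.963, 0.271, 0.008], [0.271, -0.963, -0.001], [0.008, 0.004, -1.0]]
force: [0.3, 0.7, 0.1]
opening: 0.006
grasp_force: 0.0
```

Emit:
move_arm(
  increments=[
    {"xyz": [0, 0, 0], "roll": 0, "grip": 0},
    {"xyz": [0, 0, 0], "roll": 0, "grip": 0},
    {"xyz": [0, 0, 0], "roll": 0, "grip": 0},
    {"xyz": [0, 0, 0], "roll": 0, "grip": 0},
  ],
)

```text
time_s: 14.82
position: [0.5575, -0.0185, 0.3458]
tcp_rot: [[0.963, 0.269, -0.003], [0.269, -0.963, 0.001], [-0.003, -0.001, -1.0]]
force: [-0.4, 0.5, 0.4]
opening: 0.006
grasp_force: 0.0
```

```bash
python3 - <<'E'
from h import *
s=status();spoke_angles('wrist',s)
p,d=bot.capture('wrist');np.savez('w7.npz',p=p,d=d);p=p.copy()
for r in bot.spot_in('valve','wrist')[:2]:
    w=(cam2world('wrist',r['at'],s)[0]-HUB)@R;print(r['conf'],np.round(w*1000),np.degrees(np.arctan2(w[1],w[0])))
# rectified view of wheel plane n=0: 2.5 px/mm, u up, v left; 320 wide
k=2.5;g=np.float32([[.18,.12],[.18,-.12],[-.04,-.12],[-.04,.12]])
src=np.float32(proj('wrist',HUB+np.c_[g,0*g[:,0]]@R.T,s));dst=np.float32([[(.12-v)*1000*k,(.18-u)*1000*k] for u,v in g])
q=cv2.warpPerspective(p,cv2.getPerspectiveTransform(src,dst),(600,550),flags=cv2.INTER_CUBIC)
cv2.imwrite('pics/w7.png',q[:,:,::-1])
E
```

```text
t 14.82 th 128.6 r 9.3 depth -218.6 F [-0.4  0.5  0.4] open 0.01 yaw 15.6
spokes [(np.float64(34.9), 490, np.float64(4.7)), (np.float64(100.5), 35, np.float64(1.1)), (np.float64(177.3), 184, np.float64(4.6)), (np.float64(326.2), 498, np.float64(4.3))] phase mod72 35.9
0.82 [86.  1.  6.] 0.5682905431070423
```

View pics/w7.png

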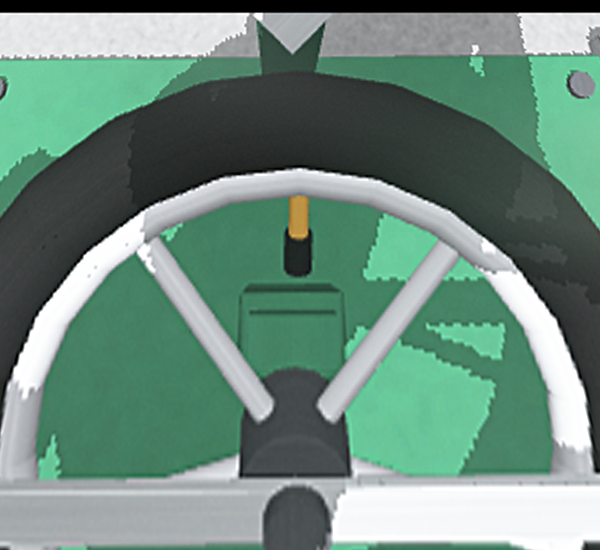

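In the rectified view the pointer tip is at (293,52), the hub (where the spokes cross) at (294,455), and the valve from (299,200) to (298,272). The wheel is about 1.1° short, so I'll give it one small nudge.

```bash
python3 - <<'E'
from h import *
s=status();print(go(297,.075,-.03,s),go(297,.075,.015,s))
E
```

```text
t 14.97 th 125.1 r 8.7 depth -218.9 F [ 0.4 -0.1 -0.1] open 0.01 yaw 15.6
[ 34.   74.  169.4] [ 34.   74.  214.4]
```

Emit:
move_arm(
  increments=[
    {"xyz": [12, 25, 20], "roll": 0, "grip": 0},
    {"xyz": [12, 25, 25], "roll": 0, "grip": 0},
    {"xyz": [10, 24, 25], "roll": 0, "grip": 0},
    {"xyz": [0, 0, 30], "roll": 0, "grip": 0},
    {"xyz": [0, 0, 30], "roll": 0, "grip": 0},
  ],
)

```text
time_s: 15.38
position: [0.6125, -0.0823, 0.2159]
tcp_rot: [[0.964, 0.267, 0.002], [0.267, -0.964, -0.001], [0.001, 0.001, -1.0]]
force: [-0.3, 0.1, 0.3]
opening: 0.005
grasp_force: 0.0
```

Emit:
move_arm(
  increments=[
    {"xyz": [0, 0, 25], "roll": 0, "grip": 0},
    {"xyz": [0, 0, 10], "roll": 0, "grip": 0},
    {"xyz": [0, 0, 0], "roll": 0, "grip": 0},
    {"xyz": [0, 0, 0], "roll": 0, "grip": 0},
    {"xyz": [0, 0, 0], "roll": 0, "grip": 0},
  ],
)

```text
time_s: 15.8
position: [0.6129, -0.0809, 0.184]
tcp_rot: [[0.963, 0.27, 0.004], [0.27, -0.963, -0.001], [0.003, 0.002, -1.0]]
force: [0.7, 0.6, 0.0]
opening: 0.003
grasp_force: 0.0
```

```bash
python3 - <<'E'
from h import *
s=status();print(go(297,.075,.015,s))
E
```

```text
t 15.8 th 298.3 r 76.9 depth -35.7 F [0.7 0.6 0. ] open 0.0 yaw 15.6
[-2.3 -0.9 51.9]
```

Emit:
move_arm(
  increments=[
    {"xyz": [-2, 0, 12], "roll": 0, "grip": 0},
    {"xyz": [0, 0, 14], "roll": 0, "grip": 0},
    {"xyz": [0, 0, 14], "roll": 0, "grip": 0},
    {"xyz": [0, 0, 10], "roll": 0, "grip": 0},
    {"xyz": [0, 0, 0], "roll": 0, "grip": 0},
  ],
)

```text
time_s: 16.22
position: [0.6092, -0.0809, 0.1317]
tcp_rot: [[0.963, 0.27, -0.001], [0.27, -0.963, 0.0], [-0.001, -0.001, -1.0]]
force: [0.3, -0.4, 0.1]
opening: 0.004
grasp_force: 0.0
```

Emit:
move_arm(
  increments=[
    {"xyz": [0, 0, 0], "roll": 0, "grip": 0},
    {"xyz": [0, 0, 0], "roll": 0, "grip": 0},
  ],
)

```text
time_s: 16.38
position: [0.6106, -0.0813, 0.1334]
tcp_rot: [[0.963, 0.27, 0.002], [0.27, -0.963, -0.001], [0.002, 0.001, -1.0]]
force: [1.0, 0.0, -1.0]
opening: 0.005
grasp_force: 0.0
```

```bash
python3 - <<'E'
from h import *
s=status();print(go(306,.075,.015,s),go(309.8,.075,.015,s))
E
```

```text
t 16.38 th 296.6 r 75.4 depth 13.6 F [ 1.  0. -1.] open 0.0 yaw 15.6
[ 8.9 -6.8 -3.8] [12.4 -9.8 -5.7]
```

Emit:
move_arm(
  increments=[
    {"xyz": [2.5, -2, -1], "roll": 0, "grip": 0},
    {"xyz": [2.5, -2, -1], "roll": 0, "grip": 0},
    {"xyz": [2.5, -2, -1], "roll": 0, "grip": 0},
    {"xyz": [2, -1.5, -1], "roll": 0, "grip": 0},
    {"xyz": [1.5, -1, -0.5], "roll": 0, "grip": 0},
  ],
)

```text
time_s: 16.8
position: [0.6183, -0.0696, 0.137]
tcp_rot: [[0.963, 0.27, 0.001], [0.27, -0.963, -0.0], [0.0, 0.0, -1.0]]
force: [-0.3, -1.3, -0.7]
opening: 0.004
grasp_force: 0.8
```

Emit:
move_arm(
  increments=[
    {"xyz": [0, 0, 0], "roll": 0, "grip": 0},
    {"xyz": [0, 0, 0], "roll": 0, "grip": 0},
  ],
)

```text
time_s: 16.97
position: [0.618, -0.0698, 0.1366]
tcp_rot: [[0.963, 0.27, 0.0], [0.27, -0.963, -0.0], [0.0, 0.0, -1.0]]
force: [-0.8, -0.4, 0.5]
opening: 0.007
grasp_force: 0.1
```

```bash
python3 - <<'E'
from h import *
s=status();print(go(309.8,.075,.015,s))
E
```

```text
t 16.97 th 308.0 r 74.0 depth 16.3 F [-0.8 -0.4  0.5] open 0.01 yaw 15.6
[ 2.1 -0.8 -2.5]
```

Just in contact. I'll push the last 1.5 mm or so (2 mm with the slack), then retreat and look.

Emit:
move_arm(
  increments=[
    {"xyz": [0.7, -0.4, -0.5], "roll": 0, "grip": 0},
    {"xyz": [0.7, -0.4, -0.5], "roll": 0, "grip": 0},
    {"xyz": [0.5, -0.4, -0.3], "roll": 0, "grip": 0},
    {"xyz": [0, 0, 0], "roll": 0, "grip": 0},
    {"xyz": [0, 0, 0], "roll": 0, "grip": 0},
  ],
)

```text
time_s: 17.38
position: [0.619, -0.0682, 0.1377]
tcp_rot: [[0.963, 0.269, -0.001], [0.269, -0.963, 0.0], [-0.001, -0.0, -1.0]]
force: [-2.5, -1.8, -0.3]
opening: 0.003
grasp_force: 0.8
```

```bash
python3 - <<'E'
from h import *
s=status()
E
```

```text
t 17.38 th 309.5 r 74.1 depth 16.0 F [-2.5 -1.8 -0.3] open 0.0 yaw 15.6
```

Emit:
move_arm(
  increments=[
    {"xyz": [-2, 2, 0], "roll": 0, "grip": 0},
    {"xyz": [-2, 2, 0], "roll": 0, "grip": 0},
    {"xyz": [0, 0, -20], "roll": 0, "grip": 0},
    {"xyz": [0, 0, -30], "roll": 0, "grip": 0},
    {"xyz": [0, 0, -40], "roll": 0, "grip": 0},
  ],
)

```text
time_s: 17.8
position: [0.6148, -0.0728, 0.2261]
tcp_rot: [[0.963, 0.269, -0.006], [0.269, -0.963, 0.002], [-0.005, -0.004, -1.0]]
force: [-0.3, 0.2, -0.3]
opening: 0.002
grasp_force: 0.0
```

Emit:
move_arm(
  increments=[
    {"xyz": [-10, -20, -34], "roll": 0, "grip": 0},
    {"xyz": [-15, -25, -28], "roll": 0, "grip": 0},
    {"xyz": [-15, -30, -22], "roll": 0, "grip": 0},
    {"xyz": [0, 0, -34], "roll": 0, "grip": 0},
    {"xyz": [0, 0, 0], "roll": 0, "grip": 0},
  ],
)

```text
time_s: 18.22
position: [0.5597, -0.0108, 0.3531]
tcp_rot: [[0.962, 0.271, 0.013], [0.271, -0.962, -0.002], [0.012, 0.006, -1.0]]
force: [1.0, 0.3, 0.9]
opening: 0.003
grasp_force: 0.0
```

Emit:
move_arm(
  increments=[
    {"xyz": [0, 0, 0], "roll": 0, "grip": 0},
    {"xyz": [0, 0, 0], "roll": 0, "grip": 0},
    {"xyz": [0, 0, 0], "roll": 0, "grip": 0},
    {"xyz": [0, 0, 0], "roll": 0, "grip": 0},
  ],
)

```text
time_s: 18.55
position: [0.5575, -0.012, 0.3443]
tcp_rot: [[0.963, 0.269, -0.003], [0.269, -0.963, 0.001], [-0.003, -0.002, -1.0]]
force: [0.1, -0.4, 0.4]
opening: 0.004
grasp_force: 0.0
```

```bash
python3 - <<'E'
from h import *
s=status();spoke_angles('wrist',s)
p,d=bot.capture('wrist');p=p.copy()
k=2.5;g=np.float32([[.18,.12],[.18,-.12],[-.04,-.12],[-.04,.12]])
src=np.float32(proj('wrist',HUB+np.c_[g,0*g[:,0]]@R.T,s));dst=np.float32([[(.12-v)*1000*k,(.18-u)*1000*k] for u,v in g])
q=cv2.warpPerspective(p,cv2.getPerspectiveTransform(src,dst),(600,550),flags=cv2.INTER_CUBIC)
cv2.imwrite('pics/w8.png',q[:,:,::-1])
E
```

```text
t 18.55 th 105.4 r 14.1 depth -216.0 F [ 0.1 -0.4  0.4] open 0.0 yaw 15.6
spokes [(np.float64(327.2), 519, np.float64(4.2)), (np.float64(36.0), 492, np.float64(4.6)), (np.float64(101.2), 32, np.float64(0.9)), (np.float64(178.1), 191, np.float64(4.4))] phase mod72 37.1
```

View pics/w8.png

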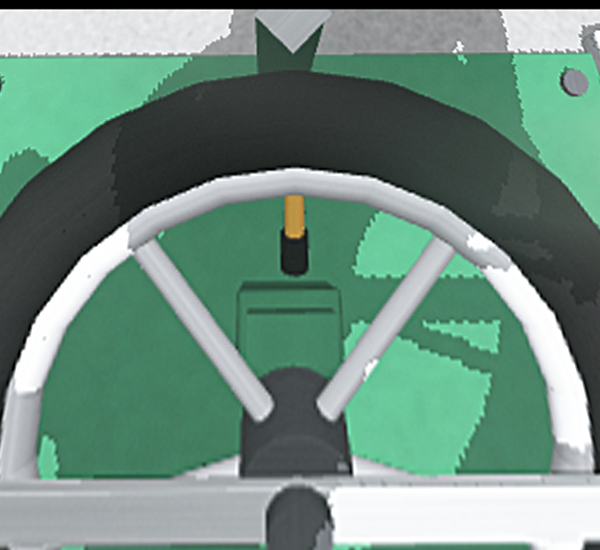

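The stem (x=294 at both ends) is now in line with the pointer tip (293,50). The hand is clear, so I'll hand in.

```bash
python3 -c "
from rig import bot
print(bot.hand_in())"
```

```text
the job is handed in; nothing more can be done
None
```

The valve stem is at the top of the wheel, in line with the pointer to within about half a degree in the last camera view. I turned it by the spokes only, with the hand lifted clear, and handed in at about 19 s of the 51 s allowed.

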